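# Find the tired spring leaf and tag it

## Task

Two flat springs are clamped in test stands, and one has gone weak. Press the blue pad at the middle of each leaf straight down with about 8 N (never more than 20 N) and hold it for a second to see how far it bends, the left-hand stand first, then the right. Then pull the red knob on the stand with the weak leaf, the one that bends further, straight out as far as it goes; leave the other knob in and the things round about where they are.

Things in the scene. Friction and masses are not known exactly. Their poses are not given: they have to be found in the camera images.
- stand_a: spring test stand, fixed, one of two alike (one at y > 0 = left, one at y < 0 = right; either may hold the weak leaf): aluminium base 180 x 80 x 12 mm, origin at the centre of its underside, z up, x along the leaf towards the clamp. Grey clamp block 46 x 50 mm at the +x end, top 79.5 mm up; white gauge plate, top 78 mm up, beside the leaf near its tip. Leaf and knob lie over y = 0
- leaf_a: outer part (92 x 22 x 3 mm) of the steel leaf of stand_a, clamped at +x, free end to -x; origin at its underside, 30 mm from the pad centre towards the clamp. 8 N on the pad lowers a sound leaf about 3 mm at the pad, 6 mm at the tip (black pointer at the green band of the gauge), the weak one about 9 mm and 21 mm (red band). It springs back when let go
- pad_a: the blue domed press pad, 24 mm across and 8 mm high, fixed at mid-span on the leaf of stand_a; origin at the centre of its underside, z up
- pad_top_a (a point): crown of that domed pad, 77 mm above the bench at rest; press straight down here
- tip_a (a point): free end of the leaf of stand_a, 67.5 mm above the bench at rest; it sinks as the leaf bends
- mark_a (a point): top of the yellow drag marker on the gauge of stand_a, 65.5 mm above the bench at the start; the leaf's pointer pushes it down and it stays at the lowest point reached. Not to be touched
- knob_a (a joint): travel of the red tag knob on the clamp block of stand_a, m: 0 pushed in, 0.020 fully out (a stop). It moves straight up, takes about 4 N and stays where it is left
- knob_grip_a (a point): the grip of that knob: middle of the red round head, 30 mm across and 21 mm high (10 mm above and 11 mm below this point); 117.5 mm above the bench when in, 38 mm above the clamp block
- stand_b: spring test stand, fixed, one of two alike (one at y > 0 = left, one at y < 0 = right; either may hold the weak leaf): aluminium base 180 x 80 x 12 mm, origin at the centre of its underside, z up, x along the leaf towards the clamp. Grey clamp block 46 x 50 mm at the +x end, top 79.5 mm up; white gauge plate, top 78 mm up, beside the leaf near its tip. Leaf and knob lie over y = 0
- leaf_b: outer part (92 x 22 x 3 mm) of the steel leaf of stand_b, clamped at +x, free end to -x; origin at its underside, 30 mm from the pad centre towards the clamp. 8 N on the pad lowers a sound leaf about 3 mm at the pad, 6 mm at the tip (black pointer at the green band of the gauge), the weak one about 9 mm and 21 mm (red band). It springs back when let go
- pad_b: the blue domed press pad, 24 mm across and 8 mm high, fixed at mid-span on the leaf of stand_b; origin at the centre of its underside, z up
- pad_top_b (a point): crown of that domed pad, 77 mm above the bench at rest; press straight down here
- tip_b (a point): free end of the leaf of stand_b, 67.5 mm above the bench at rest; it sinks as the leaf bends
- mark_b (a point): top of the yellow drag marker on the gauge of stand_b, 65.5 mm above the bench at the start; the leaf's pointer pushes it down and it stays at the lowest point reached. Not to be touched
- knob_b (a joint): travel of the red tag knob on the clamp block of stand_b, m: 0 pushed in, 0.020 fully out (a stop). It moves straight up, takes about 4 N and stays where it is left
- knob_grip_b (a point): the grip of that knob: middle of the red round head, 30 mm across and 21 mm high (10 mm above and 11 mm below this point); 117.5 mm above the bench when in, 38 mm above the clamp block
- mallet: wooden mallet, 226 mm long, lying to the right; origin under its middle. A bystander, to be left alone
- dark_bar: hardwood bar 85 x 18 x 26 mm lying between the stands; origin at the centre of its underside. A bystander, to be left alone
- brass_can: brass tube pot, 36 mm across and 64 mm high, standing to the left; origin at the centre of its underside. A bystander, to be left alone

How it is judged:
On the way, in this order (a step that is already met when the one before it is completed fails the run):
1. the pad of the left-hand leaf is pressed with 4.5 to 12 N (((world y of stand_a above 0 m and contact force between pad_a and anything else between 4.5 and 12 N) or (world y of stand_b above 0 m and contact force between pad_b and anything else between 4.5 and 12 N))), for 0.4 s.
2. the pad of the right-hand leaf is pressed with 4.5 to 12 N (((world y of stand_a below 0 m and contact force between pad_a and anything else between 4.5 and 12 N) or (world y of stand_b below 0 m and contact force between pad_b and anything else between 4.5 and 12 N))), for 0.4 s.
3. the knob of the stand with the weak leaf is pulled out by more than 16 mm (((z of mark_a in the frame of mark_b below -0.002 m and value of joint knob_a above 0.016 m) or (z of mark_b in the frame of mark_a below -0.002 m and value of joint knob_b above 0.016 m))), for 0.2 s.
At the end, for the whole second after the job is handed in: The knob of the weak leaf's stand stands out by more than 16 mm of its 20 (weak: its drag marker is more than 2 mm lower than the other), the other knob is in (under 4 mm), both leaves have sprung back (tips within 5 mm of rest) and mallet, bar and brass pot are within 30 mm of where they were (((z of mark_a in the frame of mark_b below -0.002 m and value of joint knob_a above 0.016 m and value of joint knob_b below 0.004 m) or (z of mark_b in the frame of mark_a below -0.002 m and value of joint knob_b above 0.016 m and value of joint knob_a below 0.004 m)) and z of tip_a in the frame of stand_a above 0.062 m and z of tip_b in the frame of stand_b above 0.062 m and distance of each of mallet, dark_bar, brass_can from where it was at the start of the episode below 0.03 m); the robot touches nothing.
It fails at once if a leaf or its pad is loaded with more than 20 N (contact force between any of leaf_a, pad_a, leaf_b, pad_b and anything else above 20 N).
It fails at once if a knob is pulled out by more than 8 mm on a stand whose leaf has not bent further than the other (drag marker not at least 2 mm lower) ((value of joint knob_a above 0.008 m and not (z of mark_a in the frame of mark_b below -0.002 m)) or (value of joint knob_b above 0.008 m and not (z of mark_b in the frame of mark_a below -0.002 m))).
It fails at once if the mallet, the bar or the brass pot is moved by more than 30 mm (distance of any of mallet, dark_bar, brass_can from where it was at the start of the episode above 0.03 m).
It also fails if it takes over 58 s, if anything falls off the work surface, if the arm or the gripper's body presses on something with over 40 N, if the wrist force passes 120 N, or if a joint passes its speed limit or range.

## Robot

A 6-joint arm with a two-finger parallel gripper is mounted at the origin on a cart in front of the work surface, level with it; the furniture and walls round the work are solid. World frame = base frame: x ahead of the robot, y to its left, z up, the work surface at z = 0. Lengths are in m, angles in rad, forces in N, time in s.
With the tool pointing down it reaches from about 0.275 to 1 m from the base axis. Payload 8.4 kg.
Tool frame: the origin (TCP) lies midway between the tips of the shut fingers; the grasp point (between the pads) lies arm.hold_point_z behind it (arm.hold_point_z is the distance from the TCP to the grasp point, in m); z points along the fingers, y is the line along which they close (so a half turn about z gives the same grasp; the last joint's range is limited). The gripper opens to 85 mm and grips with 20 to 120 N. Pads are 22 mm wide; open, the fingers measure 114 mm over their backs; the gripper's body (76 mm by 85 mm) begins 54 mm behind the grasp point. The pads swing forward as they close: fully open they stand 13 mm farther back than shut.
Start: joints at [1.231, 0.353, 1.633, -0, 1.155, -0.002], TCP at [0.207, 0.59, 0.231] pointing down, gripper open.
Joint ranges: [-2.63, 2.63], [-0.92, 2.1], [0.06, 2.66], [-1.3, 4.44], [0, 2.69], [-3.02, 3.02]. Speed limits (rad/s): [2.22, 2.22, 2.79, 3.14, 3.14, 3.14].

## Interface

Orientations are given as a unit quaternion [x, y, z, w].
In Python, from plant import arm gives the robot as it stands.
- The arm moves only by the tool drive_tool, never from a script. Its argument "rows" is a list of rows, each an object with "jaw": the closure, from -1 (fully open) to 1 (shut), so that 0 is half open; "translation": the shift along the tool's x, y, z in m, a list of three; "yaw": the turn about the tool's z in degrees. In form: [{"jaw": jaw, "translation": [tx, ty, tz], "yaw": yaw}, ...]. A call has exactly 10 rows; each row is the pose to reach, as a shift and turn from the pose commanded when the call began, along the tool's axes at that moment; what a row does not reach only later rows make up. A row lasts 1/12 s, in which the tool goes at most 41.7 mm and 7.16 degrees, less where a joint would pass 70% of its speed; a pose out of reach is approached as far as the arm can. A call with a gripper value outside its range is refused whole. The fingers move at their own pace and stop on an object; the grip force is fixed at half the most. Time passes only in rows, so rows that repeat a pose let the fingers close, or fill a call up. It gives the time, the measured TCP pose, the force, the opening and the grip force at its end, in the units of the state.
- arm.read_state(): the state, without advancing time (a new reading comes with each control period).
- arm.grab_frame(name): name is "scene" or "top"; returns (picture, depth): 420x560x3 uint8, red, green, blue; 420x560 float32, m along the optical axis (not along the pixel's ray), 0 where there is no reading.
- arm.camera_params(name): a dict with "vertical_fov" (degrees; the focal length in pixels is half the picture's height over the tangent of half this angle, whatever the lens; pixels are square), "cx", "cy" (the principal point, pixels), "view" (4x4, takes a point from world to camera coordinates). Camera axes: x right, y down, z forward; pixel columns grow to the right and rows downward; lengths in m; the calibration is good to about 2 mm. A picture is of the moment at which its call begins. camera_params takes no time and is no camera call.
- arm.job_done(): hands the job in; it is judged then, once.
The state is a dict: "clock": time; "joint_pos": joint angles; "dq": joint speeds; "joint_torque": joint torques, N m; "tcp_pos": TCP position; "tool_rot": TCP orientation; "wrist_force": force on the tool from outside, world axes, zero at the start; "ft_torque": the same for the moment, N m; "finger_gap": finger opening in m; "finger_force": force on a finger pad.
Only numpy, scipy, OpenCV 4.12 (cv2) and the standard library are available. Lean on these libraries where they do the work, as an engineer would, in place of code of your own. Each camera call takes 0.05 s, during which the arm holds its last target. There are 200 camera calls.

## Working session

There is one attempt and no reset: what is moved stays moved. The work goes in short steps, Python scripts to look and compute and a tool call to move; the robot and the scene stay as the last step left them, time stands still between calls to the robot, and variables do not carry over. Pictures are saved under pics/ and viewed, at most 10 in all, crops included, and the job is handed in when it is done.

Besides the shell and the picture viewer there is one more tool, called as name([rows], argument=value, ...), one row to a line, values as JSON. drive_tool: Moves the arm, as the interface text tells. Its arguments: {"type":"object","properties":{"rows":{"type":"array","items":{"type":"object","properties":{"jaw":{"type":"number"},"translation":{"type":"array","items":{"type":"number"}},"yaw":{"type":"number"}}}}},"required":["rows"]}

```bash
mkdir -p pics
cat > h.py <<'E'
import numpy as np,cv2
from plant import arm
def grab(n,f):
    im,d=arm.grab_frame(n); cv2.imwrite(f'pics/{f}.png',im[:,:,::-1]); return im,d
def ray(n,uv,z):
    p=arm.camera_params(n); f=210/np.tan(np.radians(p['vertical_fov'])/2)
    V=np.array(p['view']); R,t=V[:3,:3],V[:3,3]; c=-R.T@t
    r=R.T@np.array([(uv[0]-p['cx'])/f,(uv[1]-p['cy'])/f,1])
    return c+r*(z-c[2])/r[2]
def blobs(m,amin=30):
    n,l,s,c=cv2.connectedComponentsWithStats(m.astype(np.uint8))
    return [(c[i].round(1),s[i]) for i in range(1,n) if s[i][4]>=amin]
E
python3 - <<'E'
from h import *
for n in('top','scene'):
    im,d=grab(n,n+'0')
    hsv=cv2.cvtColor(im,cv2.COLOR_RGB2HSV); H,S,V=cv2.split(hsv)
    for nm,m,z in(('blue',(H>100)&(H<130)&(S>120)&(V>50),.075),('red',((H<8)|(H>172))&(S>130)&(V>60),.1275)):
        for c,s in blobs(m): print(n,nm,c,s,ray(n,c,z).round(4))
    p=arm.camera_params(n);print(p['vertical_fov'],np.round(-p['view'][:3,:3].T@p['view'][:3,3],3))
s=arm.read_state();print(s,arm.hold_point_z)
E
```

```text
top blue [230.4 143.7] [225 138  12  12 100] [0.7723 0.1686 0.075 ]
top blue [ 35.3 171.7] [ 20 157  32  29 543] [0.6038 0.7378 0.075 ]
top blue [210.7 217.6] [208 215   7   7  35] [0.5362 0.1886 0.075 ]
top blue [340.9 224.9] [338 222   7   7  38] [ 0.5664 -0.1924  0.075 ]
top red [509.7 172.5] [  436    67   124   206 17905] [ 0.7735 -0.65    0.1275]
top red [444.1 124.5] [ 416   89   56   76 2774] [ 0.8971 -0.457   0.1275]
top red [204.8 185.8] [200 181  11  11  90] [0.6159 0.2108 0.1275]
top red [349.1 193.5] [344 189  11  11  88] [ 0.649  -0.1992  0.1275]
top red [ 90.1 269.1] [ 71 246  42  47 720] [0.3414 0.479  0.1275]
top red [457.2 252.6] [453 249  10  11  55] [ 0.522  -0.5091  0.1275]
top red [ 61.  283.5] [ 53 274  17  18  76] [0.293  0.5477 0.1275]
56.183940718468726 [ 0.335 -0.037  1.208]
scene blue [265.  167.5] [260 164  11   8  73] [0.7586 0.1521 0.075 ]
scene blue [210.7 201.9] [207 200   8   5  30] [0.5358 0.1851 0.075 ]
scene blue [331.9 248. ] [328 245   9   7  42] [ 0.5664 -0.1966  0.075 ]
scene red [ 8.1 13.9] [  1   0  15  32 157] [1.0467 1.9017 0.1275]
scene r
[... 830 characters left out ...]
k': 0.1, 'joint_pos': array([ 1.23058831e+00,  3.53563813e-01,  1.63404679e+00, -1.97569259e-05,
        1.15520860e+00, -2.40833250e-03]), 'dq': array([ 0.0011033 , -0.00223818, -0.00234942,  0.00044274,  0.00032655,
       -0.00118059]), 'joint_torque': array([-1.29359712e-03, -6.06353331e+01, -3.42821181e+01,  9.65628089e-06,
        3.95106807e-03, -3.17794661e-05]), 'tcp_pos': array([0.20700249, 0.58927752, 0.23065172]), 'tool_rot': array([ 1.68093982e-01,  9.85770783e-01, -6.05840939e-04, -9.56434459e-05]), 'wrist_force': array([ 0.01208614, -1.00782837, -0.46905547]), 'ft_torque': array([0.00151895, 0.0328479 , 0.05501841]), 'finger_force': 0.0, 'finger_gap': 0.085265110750482} 0.0187
```

View pics/top0.png

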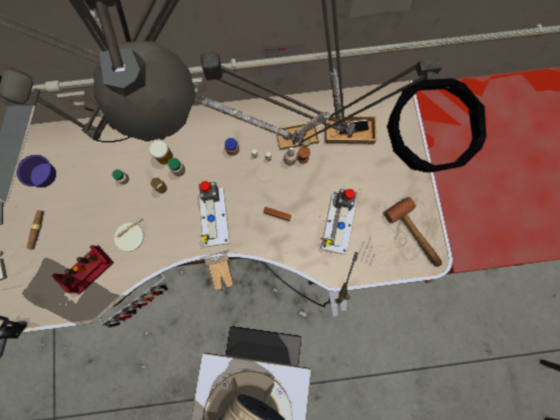

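View pics/scene0.png

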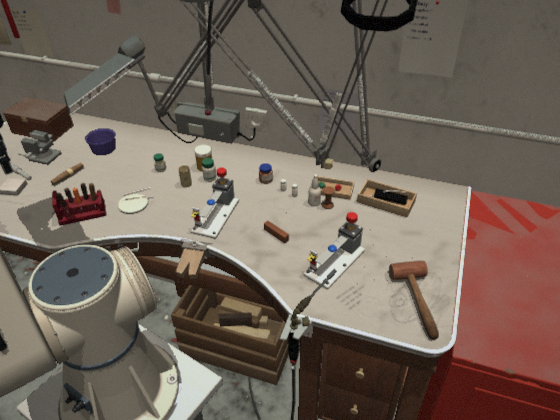

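The top view shows the left stand with its pad at (211,218) and knob at (205,186), and the right stand with its pad at (341,225) and knob at (349,193). The brass pot and bar are near (158,185) and (277,214). The scene view shows the same layout, with lamp arms overhead. Next I'll triangulate the points and check what is overhead.

Run:
```python
from h import *
def line(n,uv):
    a=ray(n,uv,0.);b=ray(n,uv,.5);return a,(b-a)/np.linalg.norm(b-a)
def tri(u,v):
    A=np.zeros((3,3));y=np.zeros(3)
    for n,p in(('top',u),('scene',v)):
        a,d=line(n,p);P=np.eye(3)-np.outer(d,d);A+=P;y+=P@a
    return np.linalg.solve(A,y).round(4)
for k,u,v in(('padL',(210.7,217.6),(210.7,201.9)),('padR',(340.9,224.9),(331.9,248)),('knL',(204.8,185.8),(221,171.8)),('knR',(349.1,193.5),(351.4,217))): print(k,tri(u,v), 'top@.114/.0735',ray('top',u,.12).round(4),ray('top',u,.074).round(4))
# base outline: white/aluminium plate corners in top picture
for n in('top','scene'):
    im,d=arm.grab_frame(n)
    p=arm.camera_params(n); f=210/np.tan(np.radians(p['vertical_fov'])/2)
    v,u=np.mgrid[:420,:560]; P=np.stack([(u-p['cx'])/f*d,(v-p['cy'])/f*d,d],-1)
    V=np.array(p['view']); W=(P-V[:3,3])@V[:3,:3]
    ok=(d>0)&(W[...,0]>.3)&(W[...,0]<.85)&(abs(W[...,1])<.6)
    h=ok&(W[...,2]>.14)
    for c,s in blobs(h,15): 
        print(n,'high',c,s); 
    if n=='top':
        for nm,c in(('L',(.55,.19)),('R',(.58,-.195))):
            m=ok&(abs(W[...,2]-.012)<.006)&(np.hypot(W[...,0]-c[0],W[...,1]-c[1])<.13)&(im.min(2)>150)
            r=cv2.minAreaRect(W[m][:,:2].astype(np.float32)*1000);print(nm,r,m.sum())
    sel=W[h]; 
    if len(sel): print(sel.min(0),sel.max(0))
im=cv2.imread('pics/top0.png');cv2.imwrite('pics/c.png',cv2.resize(im[170:260,190:370],None,fx=4,fy=4,interpolation=cv2.INTER_CUBIC))
```

```text
padL [0.5375 0.1884 0.0722] top@.114/.0735 [0.5282 0.1797 0.12  ] [0.5364 0.1888 0.074 ]
padR [ 0.5681 -0.1941  0.0717] top@.114/.0735 [ 0.5572 -0.1863  0.12  ] [ 0.5666 -0.1926  0.074 ]
knL [0.6187 0.2115 0.1203] top@.114/.0735 [0.6178 0.2125 0.12  ] [0.6298 0.2231 0.074 ]
knR [ 0.6521 -0.2015  0.1205] top@.114/.0735 [ 0.6511 -0.2003  0.12  ] [ 0.6645 -0.2072  0.074 ]
top high [221.2  87.4] [    0     0   486   174 19955]
L ((536.6578369140625, 182.1746063232422), (222.21014404296875, 98.60838317871094), 20.054418563842773) 774
R ((584.8912353515625, -174.0840301513672), (119.07797241210938, 175.59658813476562), 84.94197845458984) 602
[ 0.53624272 -0.29647567  0.14160139] [0.84999484 0.5999971  0.82521086]
scene high [283.1  73.9] [ 143    0  275  172 9115]
[ 0.53801046 -0.29914892  0.14002587] [0.84997072 0.59989019 0.70012853]
```

View pics/c.png

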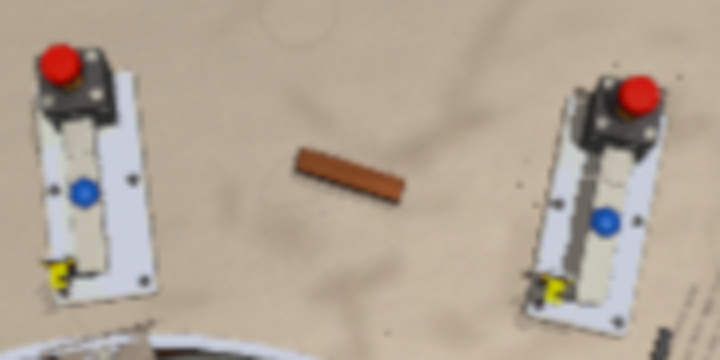

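The crop shows both stands with the leaf pointing away from the clamp; the yellow marker and gauge sit left of each tip, clear of the pads. I'll check the overhead clutter before moving.

Run:
```python
from h import *
for n in('top','scene'):
    im,d=arm.grab_frame(n)
    p=arm.camera_params(n); f=210/np.tan(np.radians(p['vertical_fov'])/2)
    v,u=np.mgrid[:420,:560]; P=np.stack([(u-p['cx'])/f*d,(v-p['cy'])/f*d,d],-1)
    V=np.array(p['view']); W=(P-V[:3,3])@V[:3,:3]
    ok=(d>0)&(W[...,2]>.15)&(W[...,2]<1)&(W[...,1]<.75)&(W[...,1]>-.5)&(W[...,0]>.2)&(W[...,0]<.95); Q=W[ok]
    for y in np.arange(-.5,.7,.1):
        q=Q[(Q[:,1]>=y)&(Q[:,1]<y+.1)]
        o=[]
        for z in(.15,.25,.4,.55,.7,.85):
            r=q[(q[:,2]>=z)&(q[:,2]<z+.15)]; o.append(round(float(r[:,0].min()),2) if len(r) else None)
        print(n,round(y,1),o)
s=arm.read_state();q=s['tool_rot'];from scipy.spatial.transform import Rotation as R
M=R.from_quat(q).as_matrix()
for k,t in(('L',(.537,.1885,.12)),('R',(.567,-.193,.12))): print(k,M.T@(np.array(t)-s['tcp_pos']))
```

```text
top -0.5 [None, None, None, None, None, None]
top -0.4 [None, None, None, None, None, None]
top -0.3 [None, None, None, 0.54, 0.63, None]
top -0.2 [0.79, 0.73, 0.7, 0.54, 0.6, None]
top -0.1 [0.75, 0.73, 0.73, 0.85, None, None]
top -0.0 [0.75, 0.75, 0.71, 0.71, None, None]
top 0.1 [0.76, 0.74, 0.7, 0.54, 0.55, None]
top 0.2 [0.91, 0.74, 0.75, 0.54, 0.55, None]
top 0.3 [0.7, 0.91, 0.73, 0.72, None, None]
top 0.4 [0.71, 0.72, 0.81, 0.71, None, None]
top 0.5 [0.2, 0.2, 0.85, None, None, None]
top 0.6 [0.47, 0.47, 0.83, None, None, None]
scene -0.5 [None, None, None, None, None, None]
scene -0.4 [None, None, None, None, None, None]
scene -0.3 [None, None, None, 0.54, None, None]
scene -0.2 [0.79, 0.73, 0.71, 0.54, None, None]
scene -0.1 [0.75, 0.73, 0.73, 0.85, None, None]
scene -0.0 [0.75, 0.75, 0.71, 0.7, None, None]
scene 0.1 [0.76, 0.74, 0.71, 0.55, None, None]
scene 0.2 [0.9, 0.7, 0.71, 0.55, None, None]
scene 0.3 [0.7, 0.7, 0.71, 0.72, None, None]
scene 0.4 [0.71, 0.72, 0.77, None, None, None]
scene 0.5 [0.2, 0.2, 0.85, None, None, None]
scene 0.6 [0.22, 0.22, 0.82, None, None, None]
L [-0.44419917 -0.2689713   0.11115353]
R [-0.59893923 -0.61896806  0.11133214]
```

drive_tool([
  {"jaw": 1, "translation": [-0.035, -0.02, 0.0], "yaw": -4},
  {"jaw": 1, "translation": [-0.07, -0.04, 0.0], "yaw": -8},
  {"jaw": 1, "translation": [-0.105, -0.06, 0.0], "yaw": -12},
  {"jaw": 1, "translation": [-0.14, -0.08, 0.0], "yaw": -16},
  {"jaw": 1, "translation": [-0.175, -0.105, 0.0], "yaw": -20},
  {"jaw": 1, "translation": [-0.21, -0.125, 0.0], "yaw": -24},
  {"jaw": 1, "translation": [-0.245, -0.145, 0.0], "yaw": -28},
  {"jaw": 1, "translation": [-0.28, -0.165, 0.0], "yaw": -32},
  {"jaw": 1, "translation": [-0.315, -0.19, 0.0], "yaw": -35},
  {"jaw": 1, "translation": [-0.35, -0.21, 0.0], "yaw": -35},
])

```text
clock: 1.13
tcp_pos: [0.4683, 0.2736, 0.2314]
tool_rot: [-0.138, 0.99, 0.0, -0.0]
wrist_force: [-0.3, 1.2, 0.9]
finger_gap: -0.0003
finger_force: 0.0
```

```bash
cat >> h.py <<'E'
from scipy.spatial.transform import Rotation as Ro
def to(t):
    s=arm.read_state();M=Ro.from_quat(s['tool_rot']).as_matrix()
    print('t',round(s['clock'],2),'tcp',s['tcp_pos'].round(4),'F',np.round(s['wrist_force'],2),'gap',round(s['finger_gap'],4),'tooly',np.degrees(np.arctan2(M[1,1],M[0,1])).round(1),'tilt',M[:,2].round(4))
    print('shift',(M.T@(np.array(t)-s['tcp_pos'])).round(4))
E
python3 -c "
from h import *
to((.537,.1885,.1))"
```

```text
t 1.13 tcp [0.4683 0.2736 0.2314] F [-0.26  1.18  0.89] gap -0.0003 tooly 105.8 tilt [-0.  0. -1.]
shift [-0.0428 -0.1006  0.1314]
```

drive_tool([
  {"jaw": 1, "translation": [-0.014, -0.033, 0.02], "yaw": 0},
  {"jaw": 1, "translation": [-0.028, -0.066, 0.04], "yaw": 0},
  {"jaw": 1, "translation": [-0.043, -0.1, 0.06], "yaw": 0},
  {"jaw": 1, "translation": [-0.043, -0.1, 0.08], "yaw": 0},
  {"jaw": 1, "translation": [-0.043, -0.1, 0.1], "yaw": 0},
  {"jaw": 1, "translation": [-0.043, -0.1, 0.12], "yaw": 0},
  {"jaw": 1, "translation": [-0.043, -0.1, 0.135], "yaw": 0},
  {"jaw": 1, "translation": [-0.043, -0.1, 0.142], "yaw": 0},
  {"jaw": 1, "translation": [-0.043, -0.1, 0.146], "yaw": 0},
  {"jaw": 1, "translation": [-0.043, -0.1, 0.146], "yaw": 0},
])

```text
clock: 1.97
tcp_pos: [0.5359, 0.1908, 0.0849]
tool_rot: [-0.136, 0.991, -0.0, -0.0]
wrist_force: [-0.1, 0.1, 0.7]
finger_gap: -0.0003
finger_force: 0.0
```

Run:
```python
from h import *
to((.537,.1885,.077))
for n in('top','scene'): grab(n,n+'1')
a=cv2.imread('pics/top1.png')[160:250,160:260];b=cv2.imread('pics/scene1.png')[150:240,165:265]
cv2.imwrite('pics/c1.png',cv2.resize(np.hstack([a,b]),None,fx=4,fy=4,interpolation=cv2.INTER_CUBIC))
```

```text
t 1.97 tcp [0.5359 0.1908 0.0849] F [-0.1   0.08  0.69] gap -0.0003 tooly 105.7 tilt [-7.e-04 -3.e-04 -1.e+00]
shift [-0.0004 -0.0026  0.0079]
```

View pics/c1.png

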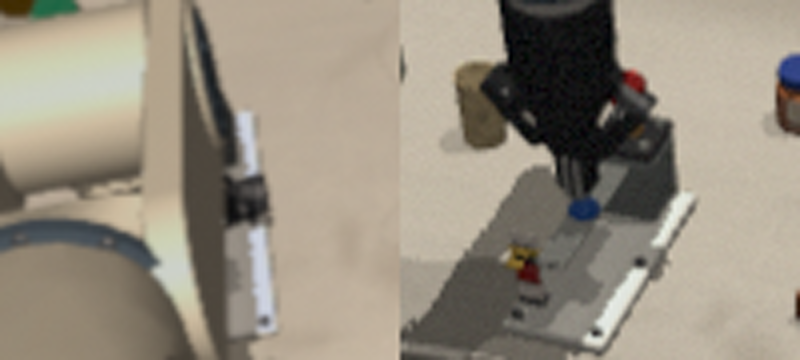

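The tip hovers just above the left pad, about 2 mm to its left. I'll correct that and press down gradually.

drive_tool([
  {"jaw": 1, "translation": [0, -0.0025, 0.002], "yaw": 0},
  {"jaw": 1, "translation": [0, -0.0025, 0.004], "yaw": 0},
  {"jaw": 1, "translation": [0, -0.0025, 0.006], "yaw": 0},
  {"jaw": 1, "translation": [0, -0.0025, 0.007], "yaw": 0},
  {"jaw": 1, "translation": [0, -0.0025, 0.008], "yaw": 0},
  {"jaw": 1, "translation": [0, -0.0025, 0.0085], "yaw": 0},
  {"jaw": 1, "translation": [0, -0.0025, 0.009], "yaw": 0},
  {"jaw": 1, "translation": [0, -0.0025, 0.0095], "yaw": 0},
  {"jaw": 1, "translation": [0, -0.0025, 0.0095], "yaw": 0},
  {"jaw": 1, "translation": [0, -0.0025, 0.0095], "yaw": 0},
])

```text
clock: 2.9
tcp_pos: [0.5367, 0.1884, 0.0759]
tool_rot: [-0.136, 0.991, -0.0, -0.0]
wrist_force: [-2.5, -0.4, 3.5]
finger_gap: -0.0001
finger_force: 1.4
```

drive_tool([
  {"jaw": 1, "translation": [0, 0, 0.0003], "yaw": 0},
  {"jaw": 1, "translation": [0, 0, 0.0006], "yaw": 0},
  {"jaw": 1, "translation": [0, 0, 0.001], "yaw": 0},
  {"jaw": 1, "translation": [0, 0, 0.001], "yaw": 0},
  {"jaw": 1, "translation": [0, 0, 0.001], "yaw": 0},
  {"jaw": 1, "translation": [0, 0, 0.001], "yaw": 0},
  {"jaw": 1, "translation": [0, 0, 0.001], "yaw": 0},
  {"jaw": 1, "translation": [0, 0, 0.001], "yaw": 0},
  {"jaw": 1, "translation": [0, 0, 0.001], "yaw": 0},
  {"jaw": 1, "translation": [0, 0, 0.001], "yaw": 0},
])

```text
clock: 3.73
tcp_pos: [0.5366, 0.1884, 0.0749]
tool_rot: [-0.136, 0.991, -0.0, -0.0]
wrist_force: [-3.1, -1.0, 5.4]
finger_gap: 0.0004
finger_force: 2.7
```

drive_tool([
  {"jaw": 1, "translation": [0, 0, 0.0004], "yaw": 0},
  {"jaw": 1, "translation": [0, 0, 0.0008], "yaw": 0},
  {"jaw": 1, "translation": [0, 0, 0.0012], "yaw": 0},
  {"jaw": 1, "translation": [0, 0, 0.0012], "yaw": 0},
  {"jaw": 1, "translation": [0, 0, 0.0012], "yaw": 0},
  {"jaw": 1, "translation": [0, 0, 0.0012], "yaw": 0},
  {"jaw": 1, "translation": [0, 0, 0.0012], "yaw": 0},
  {"jaw": 1, "translation": [0, 0, 0.0012], "yaw": 0},
  {"jaw": 1, "translation": [0, 0, 0.0012], "yaw": 0},
  {"jaw": 1, "translation": [0, 0, 0.0012], "yaw": 0},
])

```text
clock: 4.57
tcp_pos: [0.5364, 0.1884, 0.0738]
tool_rot: [-0.136, 0.991, -0.0, -0.0]
wrist_force: [-3.4, -0.7, 8.0]
finger_gap: -0.0004
finger_force: 4.1
```

drive_tool([
  {"jaw": 1, "translation": [0, 0, 0], "yaw": 0},
  {"jaw": 1, "translation": [0, 0, 0], "yaw": 0},
  {"jaw": 1, "translation": [0, 0, 0], "yaw": 0},
  {"jaw": 1, "translation": [0, 0, 0], "yaw": 0},
  {"jaw": 1, "translation": [0, 0, 0], "yaw": 0},
  {"jaw": 1, "translation": [0, 0, 0], "yaw": 0},
  {"jaw": 1, "translation": [0, 0, 0], "yaw": 0},
  {"jaw": 1, "translation": [0, 0, 0], "yaw": 0},
  {"jaw": 1, "translation": [0, 0, 0], "yaw": 0},
  {"jaw": 1, "translation": [0, 0, 0], "yaw": 0},
])

```text
clock: 5.4
tcp_pos: [0.5364, 0.1883, 0.0738]
tool_rot: [-0.136, 0.991, -0.0, -0.0]
wrist_force: [-4.0, -0.9, 7.6]
finger_gap: 0.0003
finger_force: 4.1
```

The left leaf bent about 3 mm at roughly 8 N, so it looks sound. I'll lift off and go to the right-hand stand.

drive_tool([
  {"jaw": 1, "translation": [0, 0, -0.005], "yaw": 0},
  {"jaw": 1, "translation": [0, 0, -0.015], "yaw": 0},
  {"jaw": 1, "translation": [0, 0, -0.04], "yaw": 0},
  {"jaw": 1, "translation": [0, 0, -0.075], "yaw": 0},
  {"jaw": 1, "translation": [0, 0, -0.11], "yaw": 0},
  {"jaw": 1, "translation": [0, 0, -0.13], "yaw": 0},
  {"jaw": 1, "translation": [0, 0, -0.13], "yaw": 7},
  {"jaw": 1, "translation": [0, 0, -0.13], "yaw": 14},
  {"jaw": 1, "translation": [0, 0, -0.13], "yaw": 21},
  {"jaw": 1, "translation": [0, 0, -0.13], "yaw": 21},
])

```text
clock: 6.23
tcp_pos: [0.5371, 0.1886, 0.2045]
tool_rot: [0.049, 0.999, 0.0, 0.001]
wrist_force: [0.9, -0.6, -0.6]
finger_gap: 0.0001
finger_force: 0.0
```

```bash
python3 -c "
from h import *
to((.567,-.193,.085))"
```

```text
t 6.23 tcp [0.5371 0.1886 0.2045] F [ 0.89 -0.61 -0.63] gap 0.0001 tooly 84.3 tilt [ 1.2e-03  4.0e-04 -1.0e+00]
shift [-0.0674 -0.3768  0.1193]
```

drive_tool([
  {"jaw": 1, "translation": [-0.007, -0.038, 0], "yaw": 0},
  {"jaw": 1, "translation": [-0.014, -0.076, 0], "yaw": 0},
  {"jaw": 1, "translation": [-0.02, -0.114, 0], "yaw": 0},
  {"jaw": 1, "translation": [-0.027, -0.152, 0], "yaw": 0},
  {"jaw": 1, "translation": [-0.034, -0.19, 0], "yaw": 0},
  {"jaw": 1, "translation": [-0.041, -0.228, 0], "yaw": 0},
  {"jaw": 1, "translation": [-0.048, -0.266, 0], "yaw": 0},
  {"jaw": 1, "translation": [-0.054, -0.304, 0], "yaw": 0},
  {"jaw": 1, "translation": [-0.061, -0.342, 0], "yaw": 0},
  {"jaw": 1, "translation": [-0.067, -0.377, 0], "yaw": 0},
])

```text
clock: 7.07
tcp_pos: [0.5683, -0.1955, 0.204]
tool_rot: [0.045, 0.999, -0.0, 0.0]
wrist_force: [-0.1, 0.3, -1.0]
finger_gap: -0.0001
finger_force: 0.0
```

```bash
python3 -c "
from h import *
to((.567,-.193,.085))"
```

```text
t 7.07 tcp [ 0.5683 -0.1955  0.204 ] F [-0.08  0.26 -1.03] gap -0.0001 tooly 84.9 tilt [ 6.e-04 -4.e-04 -1.e+00]
shift [0.0016 0.0024 0.119 ]
```

drive_tool([
  {"jaw": 1, "translation": [0, 0, 0.03], "yaw": 0},
  {"jaw": 1, "translation": [0, 0, 0.06], "yaw": 0},
  {"jaw": 1, "translation": [0, 0, 0.085], "yaw": 0},
  {"jaw": 1, "translation": [0, 0, 0.1], "yaw": 0},
  {"jaw": 1, "translation": [0, 0, 0.108], "yaw": 0},
  {"jaw": 1, "translation": [0, 0, 0.113], "yaw": 0},
  {"jaw": 1, "translation": [0, 0, 0.117], "yaw": 0},
  {"jaw": 1, "translation": [0, 0, 0.119], "yaw": 0},
  {"jaw": 1, "translation": [0, 0, 0.12], "yaw": 0},
  {"jaw": 1, "translation": [0, 0, 0.12], "yaw": 0},
])

```text
clock: 7.9
tcp_pos: [0.5688, -0.1932, 0.0843]
tool_rot: [0.046, 0.999, -0.0, 0.001]
wrist_force: [0.3, -0.4, -0.5]
finger_gap: -0.0002
finger_force: 0.0
```

Run:
```python
from h import *
to((.567,-.193,.077))
for n in('top','scene'): grab(n,n+'2')
a=cv2.imread('pics/top2.png')[160:260,290:390];b=cv2.imread('pics/scene2.png')[190:290,285:385]
cv2.imwrite('pics/c2.png',cv2.resize(np.hstack([a,b]),None,fx=4,fy=4,interpolation=cv2.INTER_CUBIC))
```

```text
t 7.9 tcp [ 0.5688 -0.1932  0.0843] F [ 0.26 -0.4  -0.53] gap -0.0002 tooly 84.7 tilt [ 1.1e-03 -4.0e-04 -1.0e+00]
shift [0.0018 0.0001 0.0073]
```

View pics/c2.png

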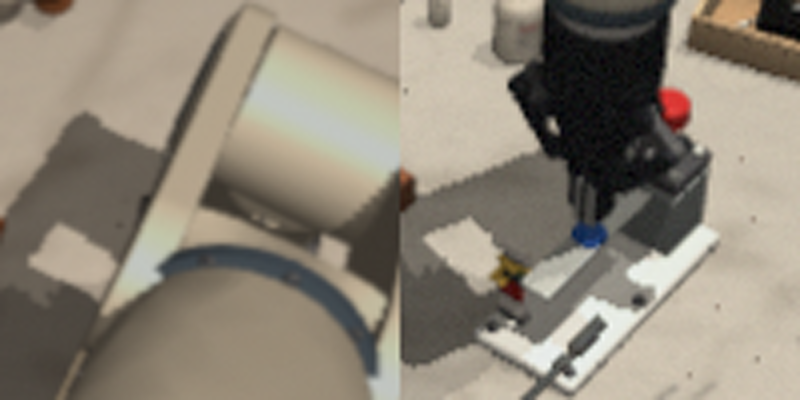

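The tip is right above the right pad. I'll press it the same way, reading the force as I go.

drive_tool([
  {"jaw": 1, "translation": [0.001, 0, 0.002], "yaw": 0},
  {"jaw": 1, "translation": [0.001, 0, 0.004], "yaw": 0},
  {"jaw": 1, "translation": [0.001, 0, 0.006], "yaw": 0},
  {"jaw": 1, "translation": [0.001, 0, 0.007], "yaw": 0},
  {"jaw": 1, "translation": [0.001, 0, 0.008], "yaw": 0},
  {"jaw": 1, "translation": [0.001, 0, 0.0085], "yaw": 0},
  {"jaw": 1, "translation": [0.001, 0, 0.009], "yaw": 0},
  {"jaw": 1, "translation": [0.001, 0, 0.0095], "yaw": 0},
  {"jaw": 1, "translation": [0.001, 0, 0.0095], "yaw": 0},
  {"jaw": 1, "translation": [0.001, 0, 0.0095], "yaw": 0},
])

```text
clock: 8.83
tcp_pos: [0.5673, -0.193, 0.0741]
tool_rot: [0.047, 0.999, 0.0, -0.0]
wrist_force: [-2.3, 0.2, 2.4]
finger_gap: 0.0002
finger_force: 1.2
```

drive_tool([
  {"jaw": 1, "translation": [0, 0, 0.0005], "yaw": 0},
  {"jaw": 1, "translation": [0, 0, 0.001], "yaw": 0},
  {"jaw": 1, "translation": [0, 0, 0.0015], "yaw": 0},
  {"jaw": 1, "translation": [0, 0, 0.002], "yaw": 0},
  {"jaw": 1, "translation": [0, 0, 0.0025], "yaw": 0},
  {"jaw": 1, "translation": [0, 0, 0.003], "yaw": 0},
  {"jaw": 1, "translation": [0, 0, 0.003], "yaw": 0},
  {"jaw": 1, "translation": [0, 0, 0.003], "yaw": 0},
  {"jaw": 1, "translation": [0, 0, 0.003], "yaw": 0},
  {"jaw": 1, "translation": [0, 0, 0.003], "yaw": 0},
])

```text
clock: 9.67
tcp_pos: [0.5671, -0.1931, 0.0711]
tool_rot: [0.047, 0.999, 0.0, -0.0]
wrist_force: [-3.6, -0.2, 6.4]
finger_gap: -0.0003
finger_force: 2.5
```

drive_tool([
  {"jaw": 1, "translation": [0, 0, 0.0005], "yaw": 0},
  {"jaw": 1, "translation": [0, 0, 0.001], "yaw": 0},
  {"jaw": 1, "translation": [0, 0, 0.0015], "yaw": 0},
  {"jaw": 1, "translation": [0, 0, 0.002], "yaw": 0},
  {"jaw": 1, "translation": [0, 0, 0.0025], "yaw": 0},
  {"jaw": 1, "translation": [0, 0, 0.0025], "yaw": 0},
  {"jaw": 1, "translation": [0, 0, 0.0025], "yaw": 0},
  {"jaw": 1, "translation": [0, 0, 0.0025], "yaw": 0},
  {"jaw": 1, "translation": [0, 0, 0.0025], "yaw": 0},
  {"jaw": 1, "translation": [0, 0, 0.0025], "yaw": 0},
])

```text
clock: 10.5
tcp_pos: [0.5669, -0.193, 0.0687]
tool_rot: [0.047, 0.999, 0.0, -0.0]
wrist_force: [-5.6, 0.3, 7.9]
finger_gap: -0.0001
finger_force: 3.5
```

drive_tool([
  {"jaw": 1, "translation": [0, 0, 0], "yaw": 0},
  {"jaw": 1, "translation": [0, 0, 0], "yaw": 0},
  {"jaw": 1, "translation": [0, 0, 0], "yaw": 0},
  {"jaw": 1, "translation": [0, 0, 0], "yaw": 0},
  {"jaw": 1, "translation": [0, 0, 0], "yaw": 0},
  {"jaw": 1, "translation": [0, 0, 0], "yaw": 0},
  {"jaw": 1, "translation": [0, 0, 0], "yaw": 0},
  {"jaw": 1, "translation": [0, 0, 0], "yaw": 0},
  {"jaw": 1, "translation": [0, 0, 0], "yaw": 0},
  {"jaw": 1, "translation": [0, 0, 0], "yaw": 0},
])

```text
clock: 11.33
tcp_pos: [0.5669, -0.193, 0.0687]
tool_rot: [0.047, 0.999, 0.0, -0.0]
wrist_force: [-4.4, 0.3, 7.3]
finger_gap: -0.0
finger_force: 3.5
```

Run:
```python
from h import *
to((.567,-.193,.077))
grab('scene','scene3')
i=cv2.imread('pics/scene3.png');a=i[150:240,170:270];b=i[200:290,285:385]
cv2.imwrite('pics/c3.png',cv2.resize(np.hstack([a,b]),None,fx=4,fy=4,interpolation=cv2.INTER_CUBIC))
```

```text
t 11.33 tcp [ 0.5669 -0.193   0.0687] F [-4.41  0.34  7.25] gap -0.0 tooly 84.6 tilt [-8.e-04  1.e-04 -1.e+00]
shift [-0.0001  0.     -0.0083]
```

View pics/c3.png

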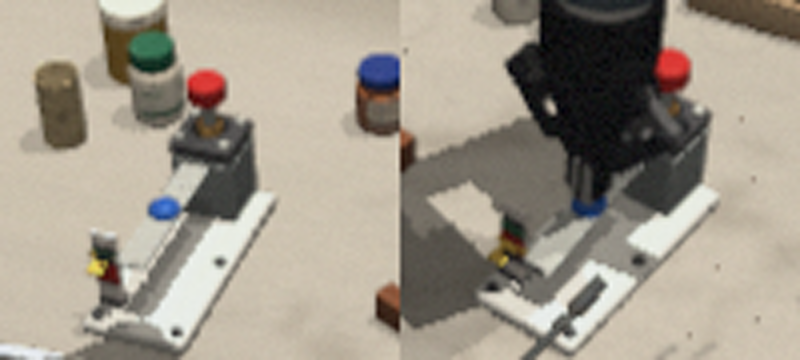

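The right leaf has sunk to the red band (marker at about crop (503,258)), while the left marker stayed high at the green band. The right leaf is the weak one. I'll lift off and open the gripper.

drive_tool([
  {"jaw": 1, "translation": [0, 0, -0.005], "yaw": 0},
  {"jaw": 1, "translation": [0, 0, -0.01], "yaw": 0},
  {"jaw": 1, "translation": [0, 0, -0.02], "yaw": 0},
  {"jaw": 1, "translation": [0, 0, -0.04], "yaw": 0},
  {"jaw": 1, "translation": [0, 0, -0.07], "yaw": 0},
  {"jaw": 0.2, "translation": [0, 0, -0.1], "yaw": 0},
  {"jaw": -0.5, "translation": [0, 0, -0.115], "yaw": 0},
  {"jaw": -0.5, "translation": [0, 0, -0.12], "yaw": 0},
  {"jaw": -0.5, "translation": [0, 0, -0.12], "yaw": 0},
  {"jaw": -0.5, "translation": [0, 0, -0.12], "yaw": 0},
])

```text
clock: 12.22
tcp_pos: [0.567, -0.1929, 0.1881]
tool_rot: [0.047, 0.999, 0.0, -0.0]
wrist_force: [-0.7, 0.3, -1.5]
finger_gap: 0.0603
finger_force: 0.0
```

Run:
```python
from h import *
to((.652,-.2015,.096))
im,d=arm.grab_frame('scene')
H,S,V=cv2.split(cv2.cvtColor(im,cv2.COLOR_RGB2HSV))
for c,s in blobs(((H<8)|(H>172))&(S>130)&(V>60)): 
    if 200<c[0]<400: print(c,s,ray('scene',c,.118).round(4))
for n in('top','scene'):
    im,d=arm.grab_frame(n)
    p=arm.camera_params(n); f=210/np.tan(np.radians(p['vertical_fov'])/2)
    v,u=np.mgrid[:420,:560]; P=np.stack([(u-p['cx'])/f*d,(v-p['cy'])/f*d,d],-1)
    V=np.array(p['view']); W=(P-V[:3,3])@V[:3,:3]; W=W[d>0]
    for z in np.arange(.15,.65,.05):
        q=W[(W[:,2]>z)&(W[:,2]<z+.05)&(np.hypot(W[:,0]-.567,W[:,1]+.193)>.1)&(W[:,0]>.64)]
        r=np.hypot(q[:,0]-.652,q[:,1]+.2015)
        if len(r): print(n,round(z,2),r.min().round(3),q[r.argmin()].round(3))
```

```text
t 12.22 tcp [ 0.567  -0.1929  0.1881] F [-0.67  0.32 -1.49] gap 0.0603 tooly 84.6 tilt [-2.e-04  1.e-04 -1.e+00]
shift [-0.0854 -0.0006  0.0921]
[221.  171.9] [217 168   9   9  70] [0.6215 0.2123 0.118 ]
[352.4 217.4] [347 212  11  11  74] [ 0.6563 -0.2043  0.118 ]
top 0.15 0.147 [ 0.797 -0.175  0.179]
top 0.2 0.15 [ 0.797 -0.164  0.215]
top 0.25 0.147 [ 0.747 -0.089  0.298]
top 0.3 0.131 [ 0.74  -0.105  0.342]
top 0.35 0.112 [ 0.731 -0.121  0.393]
top 0.4 0.095 [ 0.722 -0.137  0.446]
top 0.45 0.079 [ 0.713 -0.152  0.498]
top 0.5 0.061 [ 0.704 -0.17   0.549]
top 0.55 0.047 [ 0.695 -0.185  0.597]
top 0.6 0.036 [ 0.688 -0.2    0.644]
scene 0.15 0.146 [ 0.796 -0.181  0.187]
scene 0.2 0.151 [ 0.8   -0.17   0.208]
scene 0.25 0.167 [ 0.804 -0.132  0.262]
scene 0.3 0.187 [ 0.828 -0.139  0.302]
scene 0.35 0.388 [0.75  0.174 0.353]
scene 0.4 0.211 [ 0.841 -0.108  0.447]
scene 0.45 0.212 [ 0.842 -0.107  0.452]
scene 0.5 0.063 [ 0.709 -0.173  0.55 ]
scene 0.55 0.048 [ 0.697 -0.183  0.581]
scene 0.6 0.035 [ 0.687 -0.202  0.647]
```

Run:
```python
from h import *
im,d=arm.grab_frame('top')
p=arm.camera_params('top'); f=210/np.tan(np.radians(p['vertical_fov'])/2)
v,u=np.mgrid[:420,:560]; P=np.stack([(u-p['cx'])/f*d,(v-p['cy'])/f*d,d],-1)
V=np.array(p['view']); W=(P-V[:3,3])@V[:3,:3]; W=W[d>0]
for z in np.arange(.25,.7,.05):
    q=W[(W[:,2]>z)&(W[:,2]<z+.05)&(W[:,0]>.4)&(W[:,0]<.68)&(W[:,1]<0)&(W[:,1]>-.35)]
    if len(q): print(round(z,2),len(q),q.min(0).round(3),q.max(0).round(3))
```

```text
0.25 164 [ 0.546 -0.259  0.251] [ 0.583 -0.123  0.299]
0.3 85 [ 0.528 -0.216  0.318] [ 0.551 -0.157  0.35 ]
0.35 170 [ 0.525 -0.226  0.35 ] [ 0.554 -0.154  0.4  ]
0.4 224 [ 0.527 -0.218  0.401] [ 0.56  -0.153  0.45 ]
0.45 222 [ 0.524 -0.211  0.45 ] [ 0.556 -0.154  0.489]
0.5 574 [ 0.464 -0.223  0.5  ] [ 0.621 -0.107  0.55 ]
0.55 3094 [ 0.434 -0.259  0.55 ] [ 0.622 -0.082  0.6  ]
0.6 1738 [ 0.403 -0.238  0.6  ] [ 0.555 -0.072  0.65 ]
0.65 4965 [ 0.4   -0.297  0.65 ] [ 0.68  -0.076  0.7  ]
```

```bash
cat > clr.py <<'E'
from h import *
from scipy.spatial import cKDTree
def cloud():
    o=[]
    for n in('top','scene'):
        im,d=arm.grab_frame(n)
        p=arm.camera_params(n); f=210/np.tan(np.radians(p['vertical_fov'])/2)
        v,u=np.mgrid[:420,:560]; P=np.stack([(u-p['cx'])/f*d,(v-p['cy'])/f*d,d],-1)
        V=np.array(p['view']); W=(P-V[:3,3])@V[:3,:3]; o.append(W[d>0])
    return np.vstack(o)
E
python3 - <<'E'
from clr import *
W=cloud(); t=arm.read_state()['tcp_pos']; np.save('w.npy',W)
r=np.hypot(*(W[:,:2]-t[:2]).T)
lamp=W[(W[:,2]>.25)&(W[:,2]<.85)&(W[:,0]>.635)&(W[:,1]<.05)&(W[:,1]>-.4)&(W[:,0]<.9)]
a=W[(r<.13)&(W[:,2]>.25)&(W[:,2]<.7)&(W[:,0]<.635)]-t
th=np.arctan2(t[1],t[0]); e=np.array([np.cos(th),np.sin(th)]); g=np.array([-e[1],e[0]])
for z in np.arange(.05,.52,.05):
    q=a[(a[:,2]>z)&(a[:,2]<=z+.05)]; 
    if len(q): print(z.round(2),len(q),'front',(q[:,:2]@e).max().round(3),'lat',(q[:,:2]@g).min().round(3),(q[:,:2]@g).max().round(3))
m=a.copy(); m[:,:2]=np.outer(a[:,:2]@e,e)-np.outer(a[:,:2]@g,g); A=np.vstack([a,m])
T=cKDTree(lamp)
for k in((.567,-.193,.188),(.567,-.193,.135),(.61,-.197,.188),(.652,-.2015,.188),(.652,-.2015,.14),(.652,-.2015,.12),(.652,-.2015,.096)):
    d,i=T.query(A+np.array(k)); j=d.argmin(); print(k,d.min().round(3),'arm rel',A[j].round(3),'lamp',lamp[i[j]].round(3))
E
```

```text
0.05 582 front 0.03 lat -0.068 0.063
0.1 776 front 0.028 lat -0.071 0.069
0.15 745 front 0.032 lat -0.043 0.031
0.2 976 front 0.028 lat -0.044 0.035
0.25 939 front 0.027 lat -0.061 0.035
0.3 1046 front 0.049 lat -0.069 0.068
0.35 4593 front 0.048 lat -0.069 0.067
0.4 2167 front -0.003 lat -0.064 0.062
0.45 2758 front 0.095 lat -0.092 0.062
0.5 886 front 0.095 lat -0.094 0.044
(0.567, -0.193, 0.188) 0.001 arm rel [ 0.067 -0.087  0.509] lamp [ 0.635 -0.279  0.697]
(0.567, -0.193, 0.135) 0.026 arm rel [0.113 0.036 0.494] lamp [ 0.701 -0.171  0.625]
(0.61, -0.197, 0.188) 0.001 arm rel [ 0.048 -0.048  0.502] lamp [ 0.658 -0.244  0.691]
(0.652, -0.2015, 0.188) 0.0 arm rel [-0.     0.004  0.502] lamp [ 0.652 -0.197  0.69 ]
(0.652, -0.2015, 0.14) 0.001 arm rel [0.051 0.029 0.491] lamp [ 0.703 -0.172  0.632]
(0.652, -0.2015, 0.12) 0.0 arm rel [0.052 0.024 0.512] lamp [ 0.704 -0.178  0.632]
(0.652, -0.2015, 0.096) 0.002 arm rel [0.05  0.02  0.494] lamp [ 0.7   -0.183  0.59 ]
```

```bash
python3 -c "
from h import *
i,_=grab('scene','s4')
cv2.imwrite('pics/s4b.png',cv2.resize(cv2.imread('pics/s4.png')[20:300,180:480],None,fx=2,fy=2))"
```

```text
(no output)
```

View pics/s4b.png

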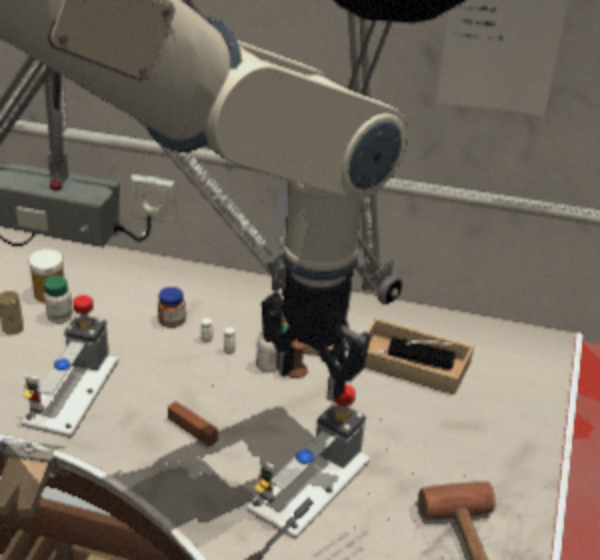

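Run:
```python
from clr import *
W=np.load('w.npy'); t=arm.read_state()['tcp_pos']
r=np.hypot(*(W[:,:2]-t[:2]).T)
lamp=W[(W[:,2]>.25)&(W[:,2]<.85)&(W[:,0]>.635)&(W[:,1]<.05)&(W[:,1]>-.4)&(W[:,0]<.9)]
th=np.arctan2(t[1],t[0]); e=np.array([np.cos(th),np.sin(th)]); g=np.array([-e[1],e[0]])
a=W[(r<.13)&(W[:,2]>.25)]-t; a=a[(a[:,2]<.42)&(a[:,:2]@e<.065)]
b=a[(a[:,:2]@e)>-.04]; print('top of front wrist',b[:,2].max(), [ (z.round(2),(q[:,:2]@e).max().round(3),(q[:,:2]@g).max().round(3)) for z in np.arange(.26,.42,.02) for q in [a[(a[:,2]>z)&(a[:,2]<=z+.02)]] if len(q)])
m=a.copy(); m[:,:2]=np.outer(a[:,:2]@e,e)-np.outer(a[:,:2]@g,g); A=np.vstack([a,m])
T=cKDTree(lamp)
for x,y in((.567,-.193),(.60,-.196),(.625,-.198),(.652,-.2015)):
  for z in(.188,.16,.14,.12,.105,.096):
    d,i=T.query(A+np.array((x,y,z))); j=d.argmin(); print(x,z,d.min().round(3),'arm rel',A[j].round(3),'lamp',lamp[i[j]].round(3))
```

```text
top of front wrist 0.419879308200051 [(np.float64(0.26), np.float64(0.025), np.float64(0.033)), (np.float64(0.28), np.float64(0.014), np.float64(0.029)), (np.float64(0.3), np.float64(0.043), np.float64(0.062)), (np.float64(0.32), np.float64(0.048), np.float64(0.068)), (np.float64(0.34), np.float64(0.049), np.float64(0.068)), (np.float64(0.36), np.float64(0.044), np.float64(0.067)), (np.float64(0.38), np.float64(0.031), np.float64(0.065)), (np.float64(0.4), np.float64(-0.004), np.float64(0.062))]
0.567 0.188 0.073 arm rel [0.066 0.041 0.349] lamp [ 0.704 -0.166  0.543]
0.567 0.16 0.077 arm rel [0.066 0.041 0.349] lamp [ 0.708 -0.159  0.523]
0.567 0.14 0.079 arm rel [0.066 0.041 0.349] lamp [ 0.711 -0.152  0.503]
0.567 0.12 0.084 arm rel [0.066 0.041 0.349] lamp [ 0.714 -0.151  0.487]
0.567 0.105 0.086 arm rel [0.066 0.041 0.349] lamp [ 0.716 -0.143  0.472]
0.567 0.096 0.088 arm rel [0.066 0.041 0.349] lamp [ 0.719 -0.138  0.457]
0.6 0.188 0.041 arm rel [0.066 0.041 0.349] lamp [ 0.704 -0.166  0.543]
0.6 0.16 0.044 arm rel [0.066 0.041 0.349] lamp [ 0.709 -0.158  0.517]
0.6 0.14 0.047 
[... 451 characters left out ...]
041 0.349] lamp [ 0.713 -0.153  0.494]
0.625 0.12 0.028 arm rel [0.063 0.044 0.358] lamp [ 0.714 -0.151  0.487]
0.625 0.105 0.032 arm rel [0.062 0.045 0.361] lamp [ 0.716 -0.143  0.472]
0.625 0.096 0.034 arm rel [0.061 0.046 0.363] lamp [ 0.716 -0.143  0.472]
0.652 0.188 0.001 arm rel [0.052 0.03  0.373] lamp [ 0.704 -0.171  0.561]
0.652 0.16 0.001 arm rel [0.062 0.044 0.352] lamp [ 0.714 -0.158  0.512]
0.652 0.14 0.001 arm rel [0.06  0.043 0.368] lamp [ 0.711 -0.158  0.508]
0.652 0.12 0.006 arm rel [0.058 0.046 0.366] lamp [ 0.714 -0.151  0.487]
0.652 0.105 0.011 arm rel [0.054 0.048 0.376] lamp [ 0.714 -0.151  0.487]
0.652 0.096 0.013 arm rel [0.054 0.048 0.376] lamp [ 0.716 -0.148  0.478]
```

The scene view shows the wrist above the right stand with the lamp arm close behind it. My clearance sums give about 1 cm if I stay low. So I'll descend short of the knob, slide in between the open fingers and grip low.

drive_tool([
  {"jaw": -0.5, "translation": [0, 0, 0.025], "yaw": 0},
  {"jaw": -0.5, "translation": [0, 0, 0.05], "yaw": 0},
  {"jaw": -0.5, "translation": [0, 0, 0.075], "yaw": 0},
  {"jaw": -0.5, "translation": [0, 0, 0.09], "yaw": 0},
  {"jaw": -0.5, "translation": [-0.01, 0, 0.097], "yaw": 0},
  {"jaw": -0.5, "translation": [-0.02, 0, 0.1], "yaw": 0},
  {"jaw": -0.5, "translation": [-0.03, 0, 0.1], "yaw": 0},
  {"jaw": -0.5, "translation": [-0.035, 0, 0.1], "yaw": 0},
  {"jaw": -0.5, "translation": [-0.04, 0, 0.1], "yaw": 0},
  {"jaw": -0.5, "translation": [-0.04, 0, 0.1], "yaw": 0},
])

```text
clock: 13.4
tcp_pos: [0.6091, -0.1971, 0.0897]
tool_rot: [0.047, 0.999, -0.0, 0.001]
wrist_force: [-0.2, -0.0, 0.9]
finger_gap: 0.0639
finger_force: 0.0
```

```bash
python3 -c "
from h import *
to((.650,-.2013,.088))
print(arm.read_state()['joint_torque'].round(1))"
```

```text
t 13.4 tcp [ 0.6091 -0.1971  0.0897] F [-0.23 -0.    0.86] gap 0.0639 tooly 84.7 tilt [ 2.4e-03 -7.0e-04 -1.0e+00]
shift [-0.0411 -0.0004  0.0018]
[  0.1 -65.7 -28.1   0.    0.1   0. ]
```

drive_tool([
  {"jaw": -0.5, "translation": [-0.006, 0, 0.001], "yaw": 0},
  {"jaw": -0.5, "translation": [-0.012, 0, 0.001], "yaw": 0},
  {"jaw": -0.5, "translation": [-0.018, 0, 0.001], "yaw": 0},
  {"jaw": -0.5, "translation": [-0.024, 0, 0.001], "yaw": 0},
  {"jaw": -0.5, "translation": [-0.03, 0, 0.001], "yaw": 0},
  {"jaw": -0.5, "translation": [-0.034, 0, 0.001], "yaw": 0},
  {"jaw": -0.5, "translation": [-0.037, 0, 0.001], "yaw": 0},
  {"jaw": -0.5, "translation": [-0.04, 0, 0.001], "yaw": 0},
  {"jaw": -0.5, "translation": [-0.04, 0, 0.001], "yaw": 0},
  {"jaw": -0.5, "translation": [-0.04, 0, 0.001], "yaw": 0},
])

```text
clock: 14.23
tcp_pos: [0.6469, -0.2005, 0.0875]
tool_rot: [0.047, 0.999, 0.0, -0.0]
wrist_force: [0.9, -1.2, -1.1]
finger_gap: 0.0642
finger_force: 0.0
```

Run:
```python
from h import *
to((.650,-.2013,.088))
print(arm.read_state()['joint_torque'].round(1))
grab('scene','s5')
cv2.imwrite('pics/s5b.png',cv2.resize(cv2.imread('pics/s5.png')[120:290,270:440],None,fx=3.5,fy=3.5,interpolation=cv2.INTER_CUBIC))
```

```text
t 14.23 tcp [ 0.6469 -0.2005  0.0875] F [ 0.93 -1.21 -1.14] gap 0.0642 tooly 84.6 tilt [-2.e-04  0.e+00 -1.e+00]
shift [-0.0031 -0.0005 -0.0005]
[  0.1 -70.8 -29.5   0.   -0.    0. ]
```

View pics/s5b.png

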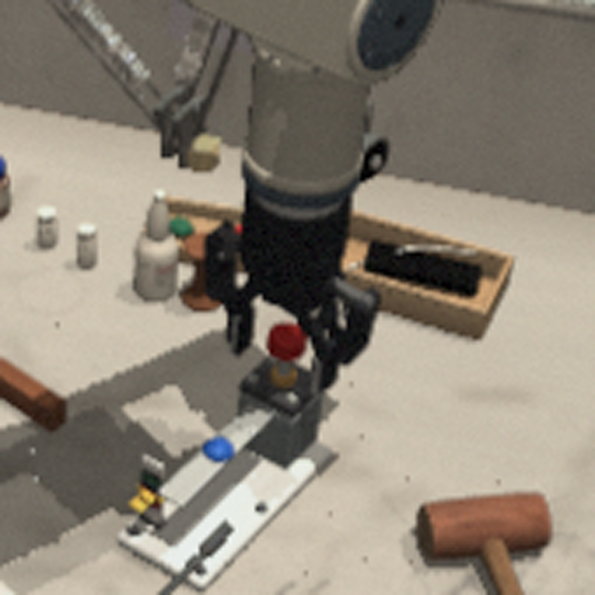

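The knob sits between the open fingers. I'll nudge 3 mm forward and close.

drive_tool([
  {"jaw": -0.5, "translation": [-0.003, 0, 0], "yaw": 0},
  {"jaw": -0.2, "translation": [-0.003, 0, 0], "yaw": 0},
  {"jaw": 0.1, "translation": [-0.003, 0, 0], "yaw": 0},
  {"jaw": 0.3, "translation": [-0.003, 0, 0], "yaw": 0},
  {"jaw": 0.6, "translation": [-0.003, 0, 0], "yaw": 0},
  {"jaw": 1, "translation": [-0.003, 0, 0], "yaw": 0},
  {"jaw": 1, "translation": [-0.003, 0, 0], "yaw": 0},
  {"jaw": 1, "translation": [-0.003, 0, 0], "yaw": 0},
  {"jaw": 1, "translation": [-0.003, 0, 0], "yaw": 0},
  {"jaw": 1, "translation": [-0.003, 0, 0], "yaw": 0},
])

```text
clock: 15.12
tcp_pos: [0.65, -0.2013, 0.0879]
tool_rot: [0.047, 0.999, -0.0, 0.0]
wrist_force: [-1.5, -4.3, 4.6]
finger_gap: 0.0282
finger_force: 58.9
```

drive_tool([
  {"jaw": 1, "translation": [0, 0, -0.002], "yaw": 0},
  {"jaw": 1, "translation": [0, 0, -0.004], "yaw": 0},
  {"jaw": 1, "translation": [0, 0, -0.0065], "yaw": 0},
  {"jaw": 1, "translation": [0, 0, -0.009], "yaw": 0},
  {"jaw": 1, "translation": [0, 0, -0.0115], "yaw": 0},
  {"jaw": 1, "translation": [0, 0, -0.014], "yaw": 0},
  {"jaw": 1, "translation": [0, 0, -0.0165], "yaw": 0},
  {"jaw": 1, "translation": [0, 0, -0.018], "yaw": 0},
  {"jaw": 1, "translation": [0, 0, -0.0195], "yaw": 0},
  {"jaw": 1, "translation": [0, 0, -0.0195], "yaw": 0},
])

```text
clock: 15.95
tcp_pos: [0.6499, -0.2013, 0.1067]
tool_rot: [0.047, 0.999, -0.0, -0.0]
wrist_force: [-0.1, -5.6, -0.4]
finger_gap: 0.0278
finger_force: 59.5
```

Run:
```python
from h import *
to((.650,-.2013,.108))
print(arm.read_state()['joint_torque'].round(1))
im,d=arm.grab_frame('scene')
H,S,V=cv2.split(cv2.cvtColor(im,cv2.COLOR_RGB2HSV))
print([(c,s) for c,s in blobs(((H<8)|(H>172))&(S>130)&(V>60)) if 300<c[0]<400])
p=arm.camera_params('scene');f=210/np.tan(np.radians(p['vertical_fov'])/2)
for z in(.1175,.1375):
    q=p['view']@np.array([.652,-.2015,z,1]);print(z,q[:2]/q[2]*f+[p['cx'],p['cy']])
```

```text
t 15.95 tcp [ 0.6499 -0.2013  0.1067] F [-0.06 -5.61 -0.41] gap 0.0278 tooly 84.7 tilt [-1.e-04 -7.e-04 -1.e+00]
shift [-0.0001  0.     -0.0013]
[  3.6 -71.5 -29.6   1.4   0.5  -0. ]
[(array([350.7, 211.6]), array([347, 207,   8,  11,  73], dtype=int32))]
0.1175 [350.65416843 218.06124926]
0.1375 [351.28707824 212.32387943]
```

drive_tool([
  {"jaw": 1, "translation": [0, 0, -0.0005], "yaw": 0},
  {"jaw": 1, "translation": [0, 0, -0.001], "yaw": 0},
  {"jaw": 1, "translation": [0, 0, -0.0015], "yaw": 0},
  {"jaw": 1, "translation": [0, 0, -0.0015], "yaw": 0},
  {"jaw": 1, "translation": [0, 0, -0.0015], "yaw": 0},
  {"jaw": 1, "translation": [0, 0, -0.0015], "yaw": 0},
  {"jaw": 1, "translation": [0, 0, -0.0015], "yaw": 0},
  {"jaw": 1, "translation": [0, 0, -0.0015], "yaw": 0},
  {"jaw": 1, "translation": [0, 0, -0.0015], "yaw": 0},
  {"jaw": 1, "translation": [0, 0, -0.0015], "yaw": 0},
])

```text
clock: 16.83
tcp_pos: [0.6499, -0.2013, 0.1079]
tool_rot: [0.047, 0.999, -0.0, -0.0]
wrist_force: [0.3, -5.4, -3.5]
finger_gap: 0.0277
finger_force: 59.3
```

The knob is at its stop. I'll release it and back out horizontally the way I came.

drive_tool([
  {"jaw": 0.3, "translation": [0, 0, 0], "yaw": 0},
  {"jaw": -0.2, "translation": [0, 0, 0], "yaw": 0},
  {"jaw": -0.5, "translation": [0, 0, 0], "yaw": 0},
  {"jaw": -0.5, "translation": [0, 0, 0], "yaw": 0},
  {"jaw": -0.5, "translation": [0, 0, 0], "yaw": 0},
  {"jaw": -0.5, "translation": [0, 0, 0], "yaw": 0},
  {"jaw": -0.5, "translation": [0, 0, 0], "yaw": 0},
  {"jaw": -0.5, "translation": [0.005, 0, 0], "yaw": 0},
  {"jaw": -0.5, "translation": [0.01, 0, 0], "yaw": 0},
  {"jaw": -0.5, "translation": [0.015, 0, 0], "yaw": 0},
])

```text
clock: 17.67
tcp_pos: [0.6343, -0.1993, 0.1085]
tool_rot: [0.047, 0.999, 0.0, -0.0]
wrist_force: [-0.6, 0.0, 0.1]
finger_gap: 0.0642
finger_force: 0.0
```

drive_tool([
  {"jaw": -0.5, "translation": [0.01, 0, 0], "yaw": 0},
  {"jaw": -0.5, "translation": [0.02, 0, 0], "yaw": 0},
  {"jaw": -0.5, "translation": [0.03, 0, 0], "yaw": 0},
  {"jaw": -0.5, "translation": [0.045, 0, 0], "yaw": 0},
  {"jaw": -0.5, "translation": [0.06, 0, 0], "yaw": 0},
  {"jaw": -0.5, "translation": [0.08, 0, -0.02], "yaw": 0},
  {"jaw": -0.5, "translation": [0.1, 0, -0.04], "yaw": 0},
  {"jaw": -0.5, "translation": [0.12, 0, -0.06], "yaw": 0},
  {"jaw": -0.5, "translation": [0.13, 0, -0.07], "yaw": 0},
  {"jaw": -0.5, "translation": [0.13, 0, -0.07], "yaw": 0},
])

```text
clock: 18.5
tcp_pos: [0.504, -0.1873, 0.1808]
tool_rot: [0.047, 0.999, -0.0, 0.001]
wrist_force: [0.7, -0.1, -0.6]
finger_gap: 0.0638
finger_force: 0.0
```

Run:
```python
from h import *
to((.52,-.19,.18))
grab('scene','s6')
cv2.imwrite('pics/s6b.png',cv2.resize(cv2.imread('pics/s6.png')[120:350,170:470],None,fx=2.5,fy=2.5,interpolation=cv2.INTER_CUBIC))
```

```text
t 18.5 tcp [ 0.504  -0.1873  0.1808] F [ 0.74 -0.15 -0.61] gap 0.0638 tooly 84.6 tilt [ 0.0021 -0.001  -1.    ]
shift [-0.0162 -0.0012  0.0009]
```

View pics/s6b.png

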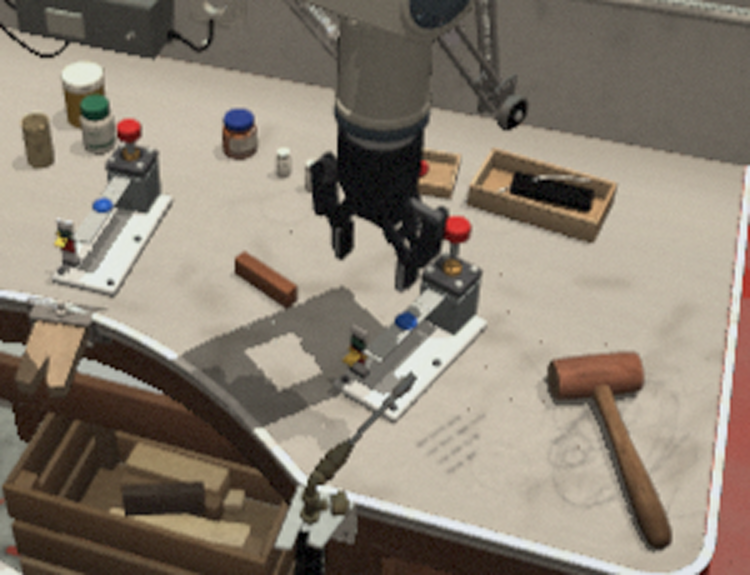

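The right knob (457,230) stands clearly out with its stem showing, and the left one (129,130) is still in. Both leaves have sprung back, the bystanders haven't moved and the robot is touching nothing.

```bash
python3 -c "
from plant import arm
print(arm.job_done())"
```

```text
the job is handed in; nothing more can be done
None
```

I pressed both pads with about 8 N: the left leaf bent about 3 mm (sound) and the right about 8 mm (weak), so I pulled the right stand's red knob out 20 mm to its stop, left the rest in place, and handed the job in; no verdict was shown.

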